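Scrape lens offcuts off a sloping inspection panel

TASK

Take the wooden scraper block by its handle, hold its rubber sole flat on the white sloping panel and, pressing steadily with 16 N (12 to 20 N), wipe all four lens offcuts from the panel down into the catch trough at its foot. Move the offcuts only with the block, never press harder than 30 N, keep the arm and gripper off the panel, stand and lamp, and leave the other things on the bench where they are. At the end set the block down flat on the bench, sole down.

Things in the scene. Friction and masses are not known exactly. Their poses are not given: they have to be found in the camera images.
- stand: White metal stand fixed to the bench, 260 mm wide, carrying the sloping panel, the trough and the lamp. Origin on the bench straight below the middle of the panel's lower edge (the lip); x points level up-slope, away from the robot, y to the left along the lip, z up.
- trough (a point): Blue catch trough at the foot of the panel, part of the stand; point at the middle of its floor, 16 mm above the bench. Inside it is 84 mm (stand x) by 238 mm (stand y); its rim is 48 mm above the bench.
- lamp (a point): Middle of the fixed lamp tube: diameter 26 mm, 296 mm long along stand y, 325 mm above the bench, over the panel's upper part (stand x = 168 mm), on two 12 mm posts at its ends, 37 mm farther back. It blocks an upright gripper from bringing the block to the upper panel: tilt the gripper square to the panel.
- panel: White plastic, 190 mm up the slope, 246 mm wide, sloping 28 deg, low edge (lip) to the robot. Origin mid-lip on the face, 70 mm up; x up the slope, y left, z out of the face. Curbs 12 mm high along both sides, 230 mm apart; lip and top are open. It is sprung: pressed, it slides in along its normal up to 14 mm to a hard stop, giving first at 2 to 20 N (hidden, it varies), then 1.5 N per mm.
- chip1: Loose crescent offcut of a dark sunglass lens, rigid, 63 mm tip to tip, 16 mm wide in the middle, 8 mm thick, 15 g; all four alike. Lies flat on the panel by friction, tips roughly across the slope (within 26 deg). Origin on its underside near its middle, z square to it. Low on the panel's left half (y > 0).
- chip2: Loose crescent offcut of a dark sunglass lens, rigid, 63 mm tip to tip, 16 mm wide in the middle, 8 mm thick, 15 g; all four alike. Lies flat on the panel by friction, tips roughly across the slope (within 26 deg). Origin on its underside near its middle, z square to it. High on the left half, below 145 mm up the slope.
- chip3: Loose crescent offcut of a dark sunglass lens, rigid, 63 mm tip to tip, 16 mm wide in the middle, 8 mm thick, 15 g; all four alike. Lies flat on the panel by friction, tips roughly across the slope (within 26 deg). Origin on its underside near its middle, z square to it. Low on the panel's right half (y < 0).
- chip4: Loose crescent offcut of a dark sunglass lens, rigid, 63 mm tip to tip, 16 mm wide in the middle, 8 mm thick, 15 g; all four alike. Lies flat on the panel by friction, tips roughly across the slope (within 26 deg). Origin on its underside near its middle, z square to it. High on the right half, below 145 mm up the slope.
- scraper: Pale wooden block, left or right of the stand on the bench, sole down: 36 (x) by 130 (y) by 22 mm high, flat rubber sole; on top, in the middle, an upright handle 18 mm thick (x), 70 mm long (y), from 22 to 67 mm above the sole. Origin at the sole's centre, z up. 0.17 to 0.29 kg. Grip the handle across its 18 mm. One stroke clears one half of the panel.
- case: Bystander: closed black spectacle case, 62 by 155 by 43 mm, on the bench on the other side of the stand from the scraper. Origin under its centre, y along it.
- spray: Bystander: white bottle, 54 mm diameter, 150 mm high, far left of the stand. Origin under its centre.
- frametray: Bystander: open red plastic tray, 110 by 170 by 50 mm, with spectacle frames, far right of the stand. Origin under its centre.

How it is judged:
On the way, in this order (a step that is already met when the one before it is completed fails the run):
1. the block is held flat (within 10 degrees) on the upper part of the panel (block centre more than 110 mm up the slope) and presses it with 12 to 20 N for 0.2 s (contact force between scraper and panel between 12 and 20 N and angle between the z axis of scraper and the z axis of panel, either way round below 0.17 rad and z of scraper in the frame of panel between -0.01 and 0.006 m and x of scraper in the frame of panel above 0.11 m), for 0.2 s.
2. the block, still flat and pressing with 12 to 20 N, has come down to the lip (block centre less than 50 mm up the slope) (contact force between scraper and panel between 12 and 20 N and angle between the z axis of scraper and the z axis of panel, either way round below 0.17 rad and z of scraper in the frame of panel between -0.01 and 0.006 m and x of scraper in the frame of panel below 0.05 m), for 0.05 s.
At the end, for the whole second after the job is handed in: All four offcuts lie at rest in the catch trough (their origins inside its walls and lower than 50 mm above the bench), and the scraper block rests sole down on the bench, level within 6 degrees (x of chip1 in the frame of stand between -0.092 and 0.002 m and y of chip1 in the frame of stand between -0.123 and 0.123 m and z of each of chip1, chip2, chip3, chip4 in the frame of stand below 0.05 m and linear speed of each of chip1, chip2, chip3, chip4 below 0.03 m/s and x of chip2 in the frame of stand between -0.092 and 0.002 m and y of chip2 in the frame of stand between -0.123 and 0.123 m and x of chip3 in the frame of stand between -0.092 and 0.002 m and y of chip3 in the frame of stand between -0.123 and 0.123 m and x of chip4 in the frame of stand between -0.092 and 0.002 m and y of chip4 in the frame of stand between -0.123 and 0.123 m and height (world z) of scraper below 0.007 m and angle between scraper's own z axis and vertical below 0.1 rad and linear speed of scraper below 0.02 m/s); the robot touches nothing.
It fails at once if the block presses on the panel with more than 30 N (contact force between scraper and panel above 30 N).
It fails at once if the arm or gripper touches an offcut (contact force between any of the arm, the fingers and chip1 above 0.3 N or contact force between any of the arm, the fingers and chip2 above 0.3 N or contact force between any of the arm, the fingers and chip3 above 0.3 N or contact force between any of the arm, the fingers and chip4 above 0.3 N).
It fails at once if the arm or gripper knocks the panel, stand or lamp (more than 2 N) (contact force between any of the arm, the fingers and stand above 2 N or contact force between any of the arm, the fingers and panel above 2 N).
It fails at once if the case, bottle or tray is moved more than 20 mm (distance of any of case, spray, frametray from where it was at the start of the episode above 0.02 m).
It also fails if it takes over 67 s, if anything falls off the work surface, if the arm or the gripper's body presses on something with over 40 N, if the wrist force passes 120 N, or if a joint passes its speed limit or range.

ROBOT

A 6-joint arm with a two-finger parallel gripper is mounted at the origin on the work surface. World frame = base frame: x ahead of the robot, y to its left, z up, the work surface at z = 0. Lengths are in m, angles in rad, forces in N, time in s.
With the tool pointing down it reaches from about 0.35 to 0.775 m from the base axis. Payload 5.5 kg.
Tool frame: the origin (TCP) lies at the very end of the fingers, on their centre line; the grasp point (between the pads) lies 19 mm behind it; z points along the fingers, y is the line along which they close (so a half turn about z gives the same grasp; the last joint's range is limited). The gripper opens to 85 mm and grips with 20 to 120 N. Pads are 22 mm wide; open, the fingers measure 114 mm over their backs; the gripper's body (76 mm by 85 mm) begins 54 mm behind the grasp point. The pads swing forward as they close: fully open they stand 13 mm farther back than shut.
Start: joints at [-1.319, 0.313, 0.046, 1.304, 0, 1.431], TCP at [0.22, -0.531, 0.231] pointing down, gripper open.
Joint ranges: [-2.76, 2.76], [-0.86, 1.69], [-1.03, 1.26], [-2.2, 2.34], [-1.47, 1.5], [-3.14, 3.14]. Speed limits (rad/s): [2.57, 2.57, 3.14, 3.14, 3.14, 3.14].

INTERFACE

Orientations are given as a 3x3 rotation matrix whose columns are the frame's x, y, z axes.
In Python, from rig import r gives the robot as it stands.
- The arm moves only by the shell command python3 steer.py 'ROWS' [FORCE]. ROWS is one flat JSON list of numbers that holds 1 to 8 rows one after another, with no inner brackets; each row has 7 numbers: a rotation vector rx, ry, rz in rad, then dx, dy, dz in m, then the opening from 0.0 (shut) to 1.0 (fully open); each row shifts and turns the commanded pose from where the row before left it, along the tool's axes as they then stand; what a row does not reach is not made up. A row lasts 1/10 s, in which the tool goes at most 0.05 m and 0.15 rad, less where a joint would pass 70% of its speed; a pose out of reach is approached as far as the arm can. The fingers move at their own pace and stop on an object; FORCE is the grip in N (left out, the last holds). Time passes only in rows, so rows that do not move let the fingers close. It prints the time, the measured TCP pose, the force, the opening and the grip force at its end. Input that does not fit is refused with a message, and nothing moves.
- r.get_obs(): the state, without advancing time (a new reading comes with each control period).
- r.capture(name): name is "scene" or "top"; returns the picture (400x640x3 uint8, blue, green, red); there is no depth.
- r.get_calibration(name): a dict with "mtx" (3x3 intrinsics, pixels), "R" (3x3) and "t" (3): a world point X has camera coordinates R X + t. Camera axes: x right, y down, z forward; pixel columns grow to the right and rows downward; lengths in m; the calibration is good to about 2 mm. A picture is of the moment at which its call begins. get_calibration takes no time and is no camera call.
- r.finish_job(): hands the job in; it is judged then, once.
The state is a dict: "t": time; "qpos": joint angles; "dq": joint speeds; "tau": joint torques, N m; "position": TCP position; "tcp_rot": TCP orientation; "wrist_force": force on the tool from outside, world axes, zero at the start; "ft_torque": the same for the moment, N m; "gripper_width": opening from 0.0 (shut) to 1.0 (fully open); "grasp_force": force on a finger pad.
Only numpy, scipy, OpenCV 4.12 (cv2) and the standard library are available. Lean on these libraries where they do the work, as an engineer would, in place of code of your own. Each camera call takes 0.05 s, during which the arm holds its last target. There are 200 camera calls.

## Working session

There is one attempt and no reset: what is moved stays moved. The work goes in short steps, Python scripts to look and compute and a shell command to move; the robot and the scene stay as the last step left them, time stands still between calls to the robot, and variables do not carry over. Pictures are saved under pics/ and viewed, at most 10 in all, crops included, and the job is handed in when it is done.

```bash
ls; mkdir -p pics; python3 - <<'E'
from rig import r
import cv2
for n in("scene","top"):
    cv2.imwrite(f"pics/{n}0.png",r.capture(n)); c=r.get_calibration(n); print(n,c, -c["R"].T@c["t"])
print(r.get_obs())
E
```

```text
pics
rig.py
steer.py
scene {'mtx': array([[417.71836389,   0.        , 318.75481406],
       [  0.        , 417.71836389, 199.6962669 ],
       [  0.        ,   0.        ,   1.        ]]), 'R': array([[-0.8250829 ,  0.56455142,  0.02280165],
       [ 0.27985864,  0.44340069, -0.85151334],
       [-0.49083333, -0.69618785, -0.52383692]]), 't': array([0.48127673, 0.01743595, 1.37044355])} [1.06487296 0.67464958 0.72176197]
top {'mtx': array([[454.19400461,   0.        , 323.43840577],
       [  0.        , 454.19400461, 202.75044804],
       [  0.        ,   0.        ,   1.        ]]), 'R': array([[-0.02285347, -0.99959985,  0.01666885],
       [-0.97986039,  0.01908759, -0.19876944],
       [ 0.19837173, -0.02087571, -0.97990452]]), 't': array([0.01470195, 0.59649995, 1.13780538])} [0.35911424 0.02706282 1.23326153]
{'t': 0.1, 'qpos': array([-1.31857543e+00,  3.13966502e-01,  4.51078309e-02,  1.30359612e+00,
        1.40691394e-05,  1.43117942e+00]), 'dq': array([ 0.00026893, -0.00315931,  0.00274443,  0.00161195, -0.00042779,
       -0.00323449]), 'tau': array([ 3.31131450e-03, -4.81723022e+01,  2.99244708e+01,  1.26710784e-02,
       -8.87766396e-05, -1.29571628e-06]), 'position': array([ 0.21945917, -0.53099027,  0.23048083]), 'tcp_rot': array([[ 9.24208839e-01,  3.81887236e-01, -4.00254918e-04],
       [ 3.81887367e-01, -9.24207470e-01,  1.60950452e-03],
       [ 2.44730649e-04, -1.64037060e-03, -9.99998625e-01]]), 'wrist_force': array([ 0.21304262, -0.36846049,  0.22938853]), 'ft_torque': array([-0.03243978, -0.00237586,  0.02053264]), 'grasp_force': 0.0, 'gripper_width': 0.998302449477063}
```
View pics/scene0.png

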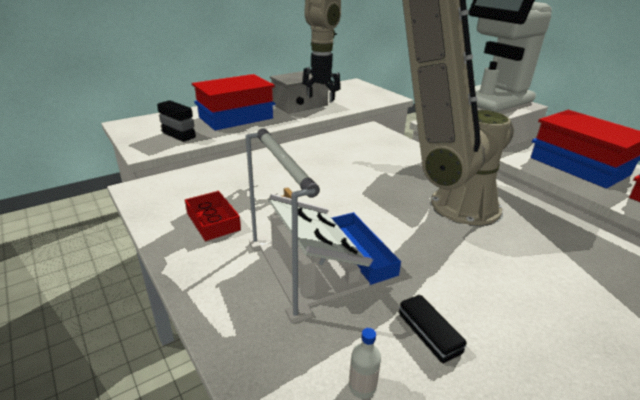

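View pics/top0.png

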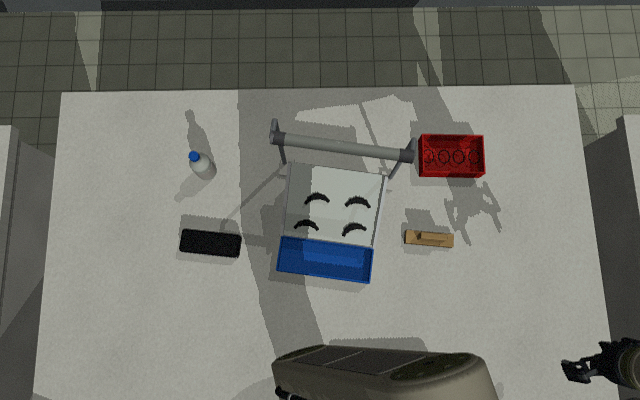

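The top view shows the scraper at about (428,239), the trough at (325,260), the four chips near (317,198), (357,202), (306,225) and (354,230), and the lamp at (345,145). In the scene view only the scraper's handle shows, at (290,192).

```bash
cat > h.py <<'E'
import numpy as np,cv2
from rig import r
C={n:r.get_calibration(n) for n in("scene","top")}
def ray(n,p):
    c=C[n];d=c["R"].T@np.linalg.solve(c["mtx"],[p[0],p[1],1.]);return -c["R"].T@c["t"],d
def onz(n,p,z):
    o,d=ray(n,p);return o+d*(z-o[2])/d[2]
def tri(p,q):
    (a,u),(b,v)=ray("top",p),ray("scene",q)
    s=np.linalg.lstsq(np.c_[u,-v],b-a,rcond=None)[0];x,y=a+s[0]*u,b+s[1]*v
    return (x+y)/2,np.linalg.norm(x-y)
def proj(n,X):
    c=C[n];p=c["mtx"]@(c["R"]@np.asarray(X)+c["t"]);return p[:2]/p[2]
def mask(im,lo,hi):
    return cv2.inRange(cv2.cvtColor(im,cv2.COLOR_BGR2HSV),lo,hi)
def big(m):
    return sorted(cv2.findContours(m,cv2.RETR_EXTERNAL,cv2.CHAIN_APPROX_NONE)[0],key=cv2.contourArea)[::-1]
E
python3 - <<'E'
from h import *
np.set_printoptions(precision=4,suppress=True)
T=cv2.imread("pics/top0.png");S=cv2.imread("pics/scene0.png")
for n,I,box in(("top",T,(260,390,220,300)),("scene",S,(320,410,200,300))):
    m=mask(I,(105,100,40),(125,255,255));k=np.zeros_like(m);k[box[2]:box[3],box[0]:box[1]]=255
    c=big(m&k)[0];q=cv2.approxPolyDP(cv2.convexHull(c),3,True)[:,0];print(n,"blue",q.tolist(),cv2.minAreaRect(c))
    for p in q: print(p,onz(n,p,.048))
m=mask(T,(8,60,60),(28,255,255))
k=np.zeros_like(m);k[220:255,395:465]=255
c=big(m&k)[0];print("wood",cv2.minAreaRect(c),cv2.boundingRect(c))
for p in cv2.boxPoints(cv2.minAreaRect(c)):print(p,onz("top",p,.022))
m=mask(S,(8,80,60),(28,255,255));c=[x for x in big(m) if cv2.contourArea(x)>5];print([cv2.boundingRect(x) for x in c][:5])
A=cv2.resize(T[120:290,262:470],None,fx=3.8,fy=3.4,interpolation=2)
cv2.imwrite("pics/topc.png",cv2.resize(T[125:290,265:465],None,fx=3.5,fy=3.5,interpolation=2))
cv2.imwrite("pics/scenec.png",cv2.resize(S[125:290,235:415],None,fx=3.5,fy=3.5,interpolation=2))
E
```

```text
top blue [[281, 236], [372, 248], [369, 282], [276, 270]] ((324.7612609863281, 259.01116943359375), (94.89434051513672, 36.269317626953125), 8.027237892150879)
[281 236] [0.5124 0.115  0.048 ]
[372 248] [ 0.4759 -0.1224  0.048 ]
[369 282] [ 0.3885 -0.1108  0.048 ]
[276 270] [0.4244 0.1283 0.048 ]
scene blue [[332, 218], [354, 213], [400, 261], [398, 275], [370, 284]] ((365.2600402832031, 246.17999267578125), (85.40001678466797, 37.80000686645508), 53.13010025024414)
[332 218] [ 0.4581 -0.1175  0.048 ]
[354 213] [ 0.388  -0.1039  0.048 ]
[400 261] [0.4268 0.1296 0.048 ]
[398 275] [0.4673 0.1649 0.048 ]
[370 284] [0.5441 0.152  0.048 ]
wood ((429.4713439941406, 238.31558227539062), (48.255550384521484, 14.123575210571289), 5.19442892074585) (405, 230, 49, 18)
[404.8033 243.1639] [ 0.4895 -0.2144  0.022 ]
[406.082  229.0984] [ 0.5275 -0.2201  0.022 ]
[454.1394 233.4672] [ 0.5129 -0.3494  0.022 ]
[452.8607 247.5328] [ 0.4751 -0.3429  0.022 ]
[(284, 188, 8, 10)]
```

View pics/topc.png

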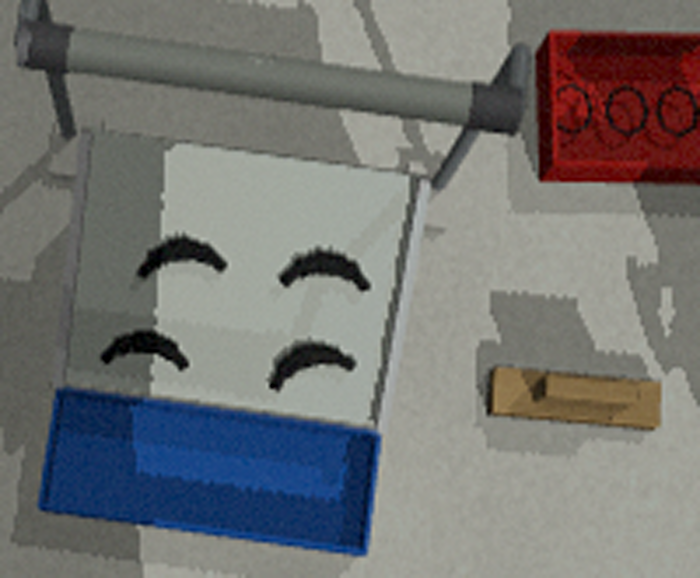

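View pics/scenec.png

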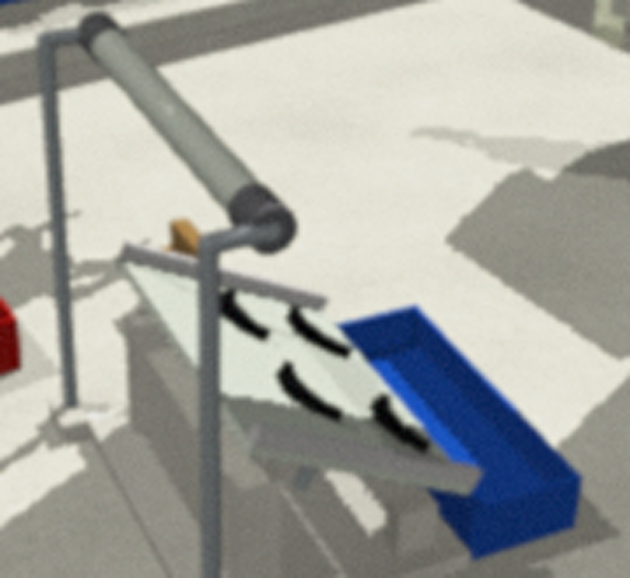

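The crops show the curbs, the lip at crop row 390–430 and the lamp ends clearly. I'll triangulate these against the stand model.

```bash
python3 - <<'E'
from h import *
np.set_printoptions(precision=4,suppress=True)
t=lambda u,v:(265+(u-1.25)/3.5,125+(v-1.25)/3.5); s=lambda u,v:(235+(u-1.25)/3.5,125+(v-1.25)/3.5)
yaw=-.15;R=np.array([[np.cos(yaw),-np.sin(yaw)],[np.sin(yaw),np.cos(yaw)]]);o=np.array([.4948,-.0042])
for n,a,b in [("curbL low",(62,388),(481,470)),("curbR low",(382,428),(326,301)),("curbR top",(427,178),(124,247)),("lampL",(20,45),(275,228)),("lampR",(520,108),(97,33)),("handle+x-y",(641,384),(172,221)),("troughR front",(366,553),(416,307)),("troughL front",(40,510),(579,476))]:
    P,g=tri(t(*a),s(*b));print(n,P,"gap",round(g,4),"stand",R.T@(P[:2]-o))
for p in [(62,388),(379,430)]: P=onz("top",t(*p),.07);print("lip",P,R.T@(P[:2]-o))
# handle top face corners at z=.067
for p in [(547,373),(641,384),(641,406)]: print("hnd",onz("top",t(*p),.067))
# lens chips
T=cv2.imread("pics/top0.png");m=cv2.inRange(cv2.cvtColor(T,cv2.COLOR_BGR2GRAY),0,45);k=np.zeros_like(m);k[185:242,285:380]=255
n=np.r_[-np.sin(.4887)*R[:,0],np.cos(.4887)];L=np.r_[o,.07];ux=np.r_[np.cos(.4887)*R[:,0],np.sin(.4887)];uy=np.r_[R[:,1],0]
for c in big(m&k)[:4]:
    q=[]
    for p in c[:,0]:
        a,d=ray("top",p);X=a+d*(n@(L+.006*n-a))/(n@d)-L;q.append((X@ux,X@uy))
    q=np.array(q);print("chip x",q[:,0].min(),q[:,0].max(),"y",q[:,1].min(),q[:,1].max())
for nme,(x,y) in dict(ll=(0,.123),lr=(0,-.123),tl=(.19,.123),tr=(.19,-.123)).items():
    print(nme,[(proj("top",L+x*ux+y*uy+h*n)-[265,125])*3.5+1.25 for h in(0,.012)])
E
```

```text
curbL low [0.5083 0.1106 0.0786] gap 0.0037 stand [-0.0038  0.1156]
curbR low [ 0.4739 -0.1218  0.0771] gap 0.0047 stand [-0.0031 -0.1194]
curbR top [ 0.6386 -0.1501  0.1662] gap 0.0028 stand [ 0.164  -0.1228]
lampL [0.684  0.1156 0.3273] gap 0.0001 stand [0.1692 0.1467]
lampR [ 0.6378 -0.1807  0.3242] gap 0.0059 stand [ 0.1678 -0.1531]
handle+x-y [ 0.5036 -0.3175  0.0653] gap 0.0048 stand [ 0.0555 -0.3085]
troughR front [ 0.386  -0.1106  0.0461] gap 0.0025 stand [-0.0917 -0.1215]
troughL front [0.4239 0.1278 0.0465] gap 0.0011 stand [-0.0898  0.12  ]
lip [0.5107 0.1099 0.07  ] [-0.0013  0.1152]
lip [ 0.4749 -0.1221  0.07  ] [-0.002  -0.1195]
hnd [ 0.5149 -0.2492  0.067 ]
hnd [ 0.5052 -0.3186  0.067 ]
hnd [ 0.4889 -0.3174  0.067 ]
chip x 0.025594000934022743 0.05171549288451402 y 0.02621047327405897 0.08765812618037286
chip x 0.10075198508120346 0.12809611072066238 y -0.09303720126512285 -0.032845462822527996
chip x 0.09453888196888001 0.12487280347496485 y 0.010107746039346622 0.06897430718328694
chip x 0.023106536572962966 0.059116640472256496 y -0.09163630059469983 -0.03587858505398084
ll [array([ 51.748 , 384.9022]), array([ 49.4777, 390.6389])]
lr [array([383.9901, 427.8817]), array([385.0254, 434.0575])]
tl [array([ 76.7433, 132.5164]), array([ 74.6226, 135.9015])]
tr [array([425.158, 177.079]), array([426.6742, 180.9366])]
```

Stand yaw is about −0.15, with mid-lip at (0.4945, −0.006, 0.07). Lamp height measures 0.326 and rim 0.046, and the handle top measures 0.065 against 0.067, so all are consistent with the text. Scraper is at (0.502, −0.2825) with yaw −0.111. Next I go above it, turning first and then translating.

```bash
cat >> h.py <<'E'
from scipy.spatial.transform import Rotation as Ro
np.set_printoptions(precision=4,suppress=True)
yaw=-.15;sl=np.deg2rad(28);cx,sx=np.cos(yaw),np.sin(yaw)
SX=np.array([cx,sx,0]);SY=np.array([-sx,cx,0]);Z=np.array([0,0,1.])
ux=np.cos(sl)*SX+np.sin(sl)*Z;un=-np.sin(sl)*SX+np.cos(sl)*Z;L=np.array([.4945,-.0062,.07])
Rpan=np.c_[SY,ux,-un]
def down(a): c,s=np.cos(a),np.sin(a);return np.array([[-s,c,0],[c,s,0],[0,0,-1.]])
def todo(P,Rt,note=""):
    o=r.get_obs();R=o["tcp_rot"]
    print(note,"t",o["t"],"rot",Ro.from_matrix(R.T@Rt).as_rotvec(),"d now",R.T@(P-o["position"]),"d after turn",Rt.T@(P-o["position"]),"F",o["wrist_force"],"q",o["qpos"])
def pan(off):  # tip in panel frame, offset tip->sole
    o=r.get_obs();d=o["position"]-L-off*un;return np.array([d@ux,d@SY,d@un])
E
python3 steer.py '[0, 0, -0.1335, 0, 0, 0, 1, 0, 0, -0.1335, 0, 0, 0, 1, 0, 0, -0.1335, 0, 0, 0, 1, 0, 0, -0.1335, 0, 0, 0, 1, 0, 0, -0.1335, 0, 0, 0, 1, 0, 0, -0.1335, 0, 0, 0, 1, 0, 0, -0.1335, 0, 0, 0, 1, 0, 0, -0.1335, 0, 0, 0, 1]' 100
python3 steer.py '[0, 0, 0, 0.031, 0.028, 0, 1, 0, 0, 0, 0.031, 0.028, 0, 1, 0, 0, 0, 0.031, 0.028, 0, 1, 0, 0, 0, 0.031, 0.028, 0, 1, 0, 0, 0, 0.031, 0.028, 0, 1, 0, 0, 0, 0.031, 0.028, 0, 1, 0, 0, 0, 0.031, 0.028, 0, 1, 0, 0, 0, 0.031, 0.028, 0, 0.8]'
python3 - <<'E'
from h import *
todo(np.array([.502,-.2825,.1]),down(-.111))
E
```

```text
t: 0.9
position: [0.2195, -0.5311, 0.2308]
tcp_rot: [[0.105, 0.994, -0.0], [0.994, -0.105, 0.001], [0.001, -0.0, -1.0]]
wrist_force: [-0.4, 0.4, 0.1]
gripper_width: 0.999
grasp_force: 0.0
t: 1.7
position: [0.4706, -0.3083, 0.2309]
tcp_rot: [[0.111, 0.994, -0.0], [0.994, -0.111, 0.0], [0.0, -0.001, -1.0]]
wrist_force: [1.2, -0.1, 0.2]
gripper_width: 0.855
grasp_force: 0.0
 t 1.7 rot [-0.0005 -0.0003 -0.0001] d now [0.0291 0.0284 0.1309] d after turn [0.0291 0.0284 0.1309] F [ 1.1666 -0.1303  0.164 ] q [-0.7227  0.2895  0.0126  1.2944 -0.0001  0.9592]
```

```bash

python3 steer.py '[0, 0, 0, 0.0291, 0.0284, 0, 0.8, 0, 0, 0, 0, 0, 0.045, 0.8, 0, 0, 0, 0, 0, 0.045, 0.8, 0, 0, 0, 0, 0, 0.04, 0.8, 0, 0, 0, 0, 0, 0, 0.8]'
python3 - <<'E'
from h import *
cv2.imwrite("pics/s1.png",cv2.resize(r.capture("scene")[150:250,240:400],None,fx=5,fy=5,interpolation=2))
T=r.capture("top");cv2.imwrite("pics/t1.png",cv2.resize(T[180:290,360:520],None,fx=5,fy=5,interpolation=2))
todo(np.array([.502,-.2825,.028]),down(-.111))
E
```

```text
t: 2.2
position: [0.4971, -0.2807, 0.0952]
tcp_rot: [[0.11, 0.994, -0.01], [0.994, -0.11, 0.007], [0.006, -0.01, -1.0]]
wrist_force: [-0.1, 0.8, 0.4]
gripper_width: 0.802
grasp_force: 0.0
 t 2.3 rot [-0.0019 -0.001  -0.    ] d now [0.0013 0.0014 0.0732] d after turn [0.0013 0.0013 0.0732] F [ 0.2946 -0.5541  0.5472] q [-0.655   0.3853 -0.1783  1.0093 -0.0001  1.0268]
```

View pics/t1.png

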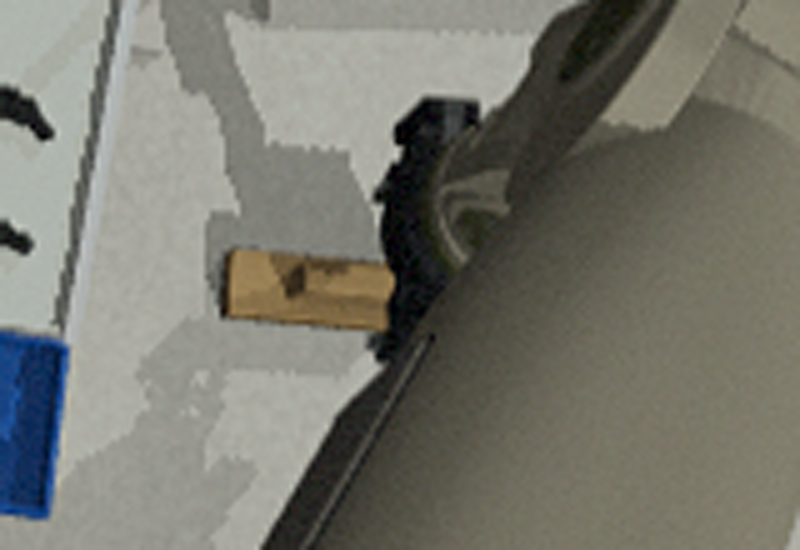

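The block lies at crop (225–390, 250–325), unmoved. The gripper hangs above it, shifted right by parallax, and the pose numbers agree. Descend and grip.

```bash

python3 steer.py '[0, 0, 0, 0.0013, 0.0013, 0.035, 0.8, 0, 0, 0, 0, 0, 0.032, 0.8, 0, 0, 0, 0, 0, 0, 0.8, 0, 0, 0, 0, 0, 0, 0, 0, 0, 0, 0, 0, 0, 0, 0, 0, 0, 0, 0, 0, 0, 0, 0, 0, 0, 0, 0, 0, 0, 0, 0, 0, 0, 0, 0]' 100
python3 - <<'E'
from h import *
todo(np.array([.502,-.2825,.028]),down(-.111));print(r.get_obs()["gripper_width"],r.get_obs()["grasp_force"])
E
```

```text
t: 3.1
position: [0.5038, -0.2839, 0.0364]
tcp_rot: [[0.111, 0.994, 0.003], [0.994, -0.111, -0.002], [-0.002, 0.003, -1.0]]
wrist_force: [-0.3, 0.4, 7.1]
gripper_width: 0.195
grasp_force: 98.1
 t 3.1 rot [0.0031 0.002  0.    ] d now [ 0.0012 -0.0019  0.0084] d after turn [ 0.0012 -0.0019  0.0084] F [-0.3376  0.4438  7.0971] q [-0.6518  0.4461 -0.2614  0.8597 -0.0001  1.0299]
0.19472957222072182 98.07618498802185
```

Gripped at 98 N and 18 mm. TCP is 36.4 mm above the sole. Lift.

```bash

python3 steer.py '[0, 0, 0, 0, 0, -0.02, 0, 0, 0, 0, 0, 0, -0.04, 0, 0, 0, 0, 0, 0, -0.045, 0, 0, 0, 0, 0, 0, -0.045, 0, 0, 0, 0, 0, 0, -0.04, 0, 0, 0, 0, 0, 0, 0, 0, 0, 0, 0, 0, 0, 0, 0]'
python3 - <<'E'
from h import *
todo(L+.05*ux-.048*SY+(.0364+.09)*un,Rpan);o=r.get_obs();print(o["ft_torque"])
E
```

```text
t: 3.8
position: [0.503, -0.2832, 0.2254]
tcp_rot: [[0.111, 0.994, 0.002], [0.994, -0.111, -0.002], [-0.001, 0.002, -1.0]]
wrist_force: [-0.1, 0.2, -3.5]
gripper_width: 0.195
grasp_force: 98.5
 t 3.8 rot [-0.4864 -0.0083  0.0386] d now [ 0.227  -0.0562  0.0199] d after turn [ 0.2246 -0.0669 -0.0126] F [-0.0849  0.1567 -3.5386] q [-0.6518  0.317   0.0369  1.2881 -0.      1.0299]
[ 0.0091 -0.0034  0.0205]
```

```bash

python3 steer.py '[-0.1216, -0.002, 0.0097, 0, 0, 0, 0, -0.1216, -0.002, 0.0097, 0, 0, 0, 0, -0.1216, -0.002, 0.0097, 0, 0, 0, 0, -0.1216, -0.002, 0.0097, 0, 0, 0, 0, 0, 0, 0, 0, 0, 0, 0, 0, 0, 0, 0.045, -0.0134, -0.0025, 0, 0, 0, 0, 0.045, -0.0134, -0.0025, 0, 0, 0, 0, 0.045, -0.0134, -0.0025, 0]'
python3 steer.py '[0, 0, 0, 0.045, -0.0134, -0.0025, 0, 0, 0, 0, 0.044, -0.0134, -0.0025, 0, 0, 0, 0, 0, 0.03, 0.01, 0, 0, 0, 0, 0, 0.03, 0.01, 0, 0, 0, 0, 0, 0.03, 0.01, 0, 0, 0, 0, 0, 0, 0, 0, 0, 0, 0, 0, 0, 0, 0]'
python3 - <<'E'
from h import *
todo(L+.158*ux-.048*SY+(.0364+.02)*un,Rpan);print(pan(.0364))
cv2.imwrite("pics/s2.png",cv2.resize(r.capture("scene")[90:290,220:420],None,fx=3,fy=3,interpolation=2))
E
```

```text
t: 4.6
position: [0.4838, -0.1429, 0.2117]
tcp_rot: [[0.151, 0.875, 0.459], [0.988, -0.135, -0.069], [0.002, 0.464, -0.886]]
wrist_force: [1.0, -0.1, -1.8]
gripper_width: 0.194
grasp_force: 98.8
t: 5.3
position: [0.5647, -0.0655, 0.2189]
tcp_rot: [[0.149, 0.876, 0.459], [0.989, -0.133, -0.068], [0.001, 0.464, -0.886]]
wrist_force: [0.5, 0.2, -3.1]
gripper_width: 0.191
grasp_force: 99.0
 t 5.3 rot [-0.0063 -0.0012 -0.0001] d now [0.0001 0.0192 0.0382] d after turn [0.0001 0.019  0.0383] F [ 0.4519  0.2428 -3.1379] q [-0.2925 -0.0602 -0.5437  0.6092  0.0671  1.4445]
[ 0.139  -0.0481  0.0583]
```

View pics/s2.png

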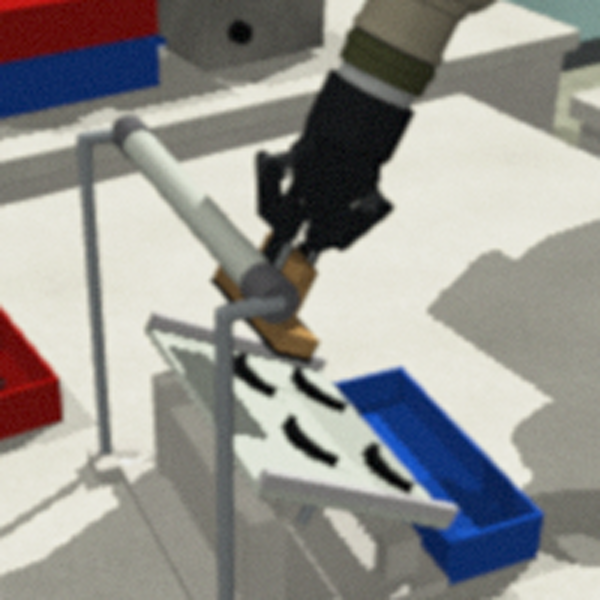

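The tilted block hangs right of the panel middle at crop (270,300), well clear of lamp and chips. Now finish the approach.

```bash
cat > f.py <<'E'
from h import *
import sys
o=r.get_obs();w=o["wrist_force"];f=[w@ux,w@SY,w@un]
print("t",o["t"],"pan",pan(.0364),"F ux,y,n",np.round(f,1),"ft",o["ft_torque"],"rot",Ro.from_matrix(o["tcp_rot"].T@Rpan).as_rotvec())
E
python3 steer.py '[-0.0063, -0.0012, 0, 0, 0.019, 0.012, 0, 0, 0, 0, 0, 0, 0.015, 0, 0, 0, 0, 0, 0, 0, 0, 0, 0, 0, 0, 0, 0, 0, 0, 0, 0, 0, 0, 0, 0]' >/dev/null
python3 f.py
python3 steer.py '[0, 0, 0, 0, 0, 0.003, 0, 0, 0, 0, 0, 0, 0.003, 0, 0, 0, 0, 0, 0, 0, 0, 0, 0, 0, 0, 0, 0, 0]'>/dev/null; python3 f.py
```

```text
t 5.85 pan [ 0.1575 -0.0484  0.0329] F ux,y,n [-1.1 -0.1 -2. ] ft [ 0.1526  0.6648 -0.0272] rot [ 0.0033  0.0001 -0.001 ]
t 6.25 pan [ 0.158  -0.0484  0.0263] F ux,y,n [-1.4  0.4 -2.7] ft [ 0.0833  0.6481 -0.0082] rot [ 0.0038 -0.     -0.0009]
```

```bash

python3 steer.py '[0, 0, 0, 0, 0, 0.006, 0, 0, 0, 0, 0, 0, 0.006, 0, 0, 0, 0, 0, 0, 0.004, 0, 0, 0, 0, 0, 0, 0.002, 0, 0, 0, 0, 0, 0, 0, 0, 0, 0, 0, 0, 0, 0, 0]'>/dev/null; python3 f.py
python3 steer.py '[0, 0, 0, 0, 0, 0.001, 0, 0, 0, 0, 0, 0, 0.001, 0, 0, 0, 0, 0, 0, 0.001, 0, 0, 0, 0, 0, 0, 0, 0, 0, 0, 0, 0, 0, 0, 0]'>/dev/null; python3 f.py
```

```text
t 6.85 pan [ 0.1582 -0.0484  0.0083] F ux,y,n [-1.   0.1 -2.3] ft [ 0.0925  0.6749 -0.0227] rot [ 0.0039 -0.0001 -0.0009]
t 7.35 pan [ 0.1582 -0.0484  0.0054] F ux,y,n [-1.6 -0.2 -2.6] ft [ 0.1288  0.6378 -0.0056] rot [ 0.0041 -0.     -0.0009]
```

```bash

for i in 1; do python3 steer.py '[0, 0, 0, 0, 0, 0.001, 0, 0, 0, 0, 0, 0, 0.001, 0, 0, 0, 0, 0, 0, 0, 0, 0, 0, 0, 0, 0, 0, 0]'>/dev/null; python3 f.py; done
python3 steer.py '[0, 0, 0, 0, 0, 0.001, 0, 0, 0, 0, 0, 0, 0.001, 0, 0, 0, 0, 0, 0, 0, 0, 0, 0, 0, 0, 0, 0, 0]'>/dev/null; python3 f.py
python3 steer.py '[0, 0, 0, 0, 0, 0.001, 0, 0, 0, 0, 0, 0, 0, 0, 0, 0, 0, 0, 0, 0, 0]'>/dev/null; python3 f.py
```

```text
t 7.75 pan [ 0.1582 -0.0484  0.0033] F ux,y,n [-1.   0.2 -2.5] ft [0.1063 0.6587 0.0432] rot [ 0.0039 -0.     -0.0009]
t 8.15 pan [ 0.1583 -0.0484  0.0013] F ux,y,n [-1.6 -0.2 -2.9] ft [ 0.1106  0.6544 -0.0451] rot [ 0.004   0.     -0.0009]
t 8.45 pan [ 0.1584 -0.0482  0.0009] F ux,y,n [-1.6  2.9  5.2] ft [ 0.1933  1.0916 -0.0469] rot [ 0.0044 -0.0001 -0.0008]
```

```bash

python3 steer.py '[0, 0, 0, 0, 0, 0.0005, 0, 0, 0, 0, 0, 0, 0, 0, 0, 0, 0, 0, 0, 0, 0]'>/dev/null; python3 f.py
python3 steer.py '[0, 0, 0, 0, 0, 0.0004, 0, 0, 0, 0, 0, 0, 0, 0, 0, 0, 0, 0, 0, 0, 0]'>/dev/null; python3 f.py
```

```text
t 8.75 pan [ 0.1585 -0.0481  0.0008] F ux,y,n [-2.7  2.   9.9] ft [ 0.3106  1.3659 -0.1149] rot [ 0.0047 -0.0003 -0.0007]
t 9.05 pan [ 0.1585 -0.048   0.0007] F ux,y,n [-5.1  2.8 13.7] ft [ 0.2892  1.6503 -0.0743] rot [ 0.0047 -0.0002 -0.0005]
```

Pressing at about 16 N with the sole at the panel face. Start the stroke down in small steps, watching force.

```bash

python3 steer.py '[0, 0, 0, 0, -0.002, 0, 0, 0, 0, 0, 0, -0.002, 0, 0, 0, 0, 0, 0, -0.002, 0, 0]'>/dev/null; python3 f.py
python3 steer.py '[0, 0, 0, 0, -0.002, 0, 0, 0, 0, 0, 0, -0.002, 0, 0, 0, 0, 0, 0, -0.002, 0, 0]'>/dev/null; python3 f.py
```

```text
t 9.35 pan [ 0.1564 -0.0484  0.0011] F ux,y,n [2.2 1.5 4.8] ft [-0.0789 -0.1271  0.1917] rot [0.0116 0.0001 0.0003]
t 9.65 pan [ 0.1507 -0.0487  0.001 ] F ux,y,n [2.6 1.2 4.6] ft [-0.239  -0.1727  0.0981] rot [0.0118 0.0008 0.0002]
```

```bash

python3 steer.py '[0, 0, 0, 0, -0.002, 0.0004, 0, 0, 0, 0, 0, -0.002, 0.0004, 0, 0, 0, 0, 0, -0.002, 0, 0]'>/dev/null; python3 f.py
python3 steer.py '[0, 0, 0, 0, -0.002, 0.0001, 0, 0, 0, 0, 0, -0.002, 0.0001, 0, 0, 0, 0, 0, -0.002, 0, 0]'>/dev/null; python3 f.py
```

```text
t 9.95 pan [ 0.1468 -0.0489  0.001 ] F ux,y,n [3.3 1.2 8.5] ft [-0.39   -0.5002  0.0729] rot [0.0155 0.0012 0.0005]
t 10.25 pan [ 0.1413 -0.0491  0.0009] F ux,y,n [4.8 0.6 8.5] ft [-0.4349 -0.5876 -0.0118] rot [0.0163 0.0016 0.0004]
```

```bash

python3 steer.py '[0, 0, 0, 0, -0.002, 0.0003, 0, 0, 0, 0, 0, -0.002, 0.0003, 0, 0, 0, 0, 0, -0.002, 0.0002, 0]'>/dev/null; python3 f.py
python3 steer.py '[0, 0, 0, 0, -0.002, 0.0001, 0, 0, 0, 0, 0, -0.002, 0.0001, 0, 0, 0, 0, 0, -0.002, 0.0001, 0, 0, 0, 0, 0, -0.002, 0, 0]'>/dev/null; python3 f.py
```

```text
t 10.55 pan [ 0.1377 -0.0492  0.001 ] F ux,y,n [ 6.6  0.5 12.9] ft [-0.4834 -1.175   0.0054] rot [0.0204 0.0018 0.0006]
t 10.95 pan [ 0.1308 -0.0494  0.001 ] F ux,y,n [ 8.6  0.9 14.4] ft [-0.5418 -1.2906 -0.0011] rot [0.0222 0.0022 0.0006]
```

```bash

python3 steer.py '[0, 0, 0, 0, -0.002, -0.0002, 0, 0, 0, 0, 0, -0.003, -0.0002, 0, 0, 0, 0, 0, -0.003, 0, 0, 0, 0, 0, 0, -0.003, 0, 0]'>/dev/null; python3 f.py
python3 steer.py '[0, 0, 0, 0, -0.003, 0, 0, 0, 0, 0, 0, -0.003, 0, 0, 0, 0, 0, 0, -0.003, 0, 0, 0, 0, 0, 0, -0.003, 0, 0]'>/dev/null; python3 f.py
```

```text
t 11.35 pan [ 0.119  -0.0494  0.001 ] F ux,y,n [ 6.8  0.3 12.4] ft [-0.5104 -1.1093 -0.0536] rot [0.0209 0.0022 0.0006]
t 11.75 pan [ 0.1075 -0.0495  0.001 ] F ux,y,n [ 7.1  0.9 12.6] ft [-0.5603 -1.2232 -0.0701] rot [0.0217 0.0023 0.0006]
```

```bash

python3 steer.py '[0, 0, 0, 0, -0.004, 0, 0, 0, 0, 0, 0, -0.004, 0, 0, 0, 0, 0, 0, -0.004, 0, 0, 0, 0, 0, 0, -0.004, 0, 0]'>/dev/null; python3 f.py
python3 steer.py '[0, 0, 0, 0, -0.004, 0, 0, 0, 0, 0, 0, -0.004, 0, 0, 0, 0, 0, 0, -0.004, 0, 0, 0, 0, 0, 0, -0.004, 0, 0]'>/dev/null; python3 f.py
```

```text
t 12.15 pan [ 0.0922 -0.0495  0.001 ] F ux,y,n [ 8.7 -0.1 15. ] ft [-0.579  -1.4239 -0.0196] rot [0.0228 0.0024 0.0008]
t 12.55 pan [ 0.0767 -0.0496  0.001 ] F ux,y,n [ 8.9  0.3 14.1] ft [-0.5852 -1.493  -0.0472] rot [0.0236 0.0025 0.0008]
```

```bash

python3 steer.py '[0, 0, 0, 0, -0.004, -0.0002, 0, 0, 0, 0, 0, -0.004, -0.0001, 0, 0, 0, 0, 0, -0.004, 0, 0, 0, 0, 0, 0, -0.003, 0, 0]'>/dev/null; python3 f.py
python3 steer.py '[0, 0, 0, 0, -0.003, 0, 0, 0, 0, 0, 0, -0.003, 0, 0, 0, 0, 0, 0, -0.003, 0, 0, 0, 0, 0, 0, -0.003, 0, 0]'>/dev/null; python3 f.py
```

```text
t 12.95 pan [ 0.0613 -0.0496  0.001 ] F ux,y,n [ 9.9  0.8 14. ] ft [-0.5393 -1.4829 -0.0133] rot [0.023  0.0025 0.0009]
t 13.35 pan [ 0.0497 -0.0496  0.0009] F ux,y,n [ 9.6  0.4 14.8] ft [-0.5417 -1.5172 -0.0453] rot [0.0235 0.0025 0.001 ]
```

```bash

python3 steer.py '[0, 0, 0, 0, -0.003, -0.0003, 0, 0, 0, 0, 0, -0.003, -0.0003, 0, 0, 0, 0, 0, -0.003, 0, 0, 0, 0, 0, 0, -0.003, 0, 0]'>/dev/null; python3 f.py
python3 steer.py '[0, 0, 0, 0, -0.003, 0, 0, 0, 0, 0, 0, -0.003, 0, 0, 0, 0, 0, 0, -0.003, 0, 0, 0, 0, 0, 0, -0.003, 0, 0]'>/dev/null; python3 f.py
```

```text
t 13.75 pan [ 0.0365 -0.0496  0.001 ] F ux,y,n [ 7.9  0.7 13.5] ft [-0.4726 -1.2736 -0.0938] rot [0.0214 0.0024 0.0008]
t 14.15 pan [ 0.0251 -0.0496  0.001 ] F ux,y,n [ 7.8  0.8 13.9] ft [-0.5454 -1.4798 -0.019 ] rot [0.0223 0.0024 0.001 ]
```

```bash

python3 steer.py '[0, 0, 0, 0, -0.003, -0.0002, 0, 0, 0, 0, 0, -0.003, -0.0002, 0, 0, 0, 0, 0, -0.003, 0, 0, 0, 0, 0, 0, -0.003, 0, 0]'>/dev/null; python3 f.py
python3 steer.py '[0, 0, 0, 0, -0.003, 0, 0, 0, 0, 0, 0, -0.002, 0, 0, 0, 0, 0, 0, -0.002, 0, 0, 0, 0, 0, 0, 0, 0, 0]'>/dev/null; python3 f.py
python3 - <<'E'
from h import *
cv2.imwrite("pics/s3.png",cv2.resize(r.capture("scene")[150:300,250:420],None,fx=4,fy=4,interpolation=2))
E
```

```text
t 14.55 pan [ 0.0115 -0.0495  0.0009] F ux,y,n [ 5.8  0.3 12.2] ft [-0.4761 -1.006  -0.0347] rot [0.0197 0.0023 0.0008]
t 14.95 pan [ 0.0038 -0.0495  0.0007] F ux,y,n [ 5.9  0.6 13.9] ft [-0.5013 -0.8713 -0.0609] rot [0.0185 0.0024 0.0007]
```

View pics/s3.png

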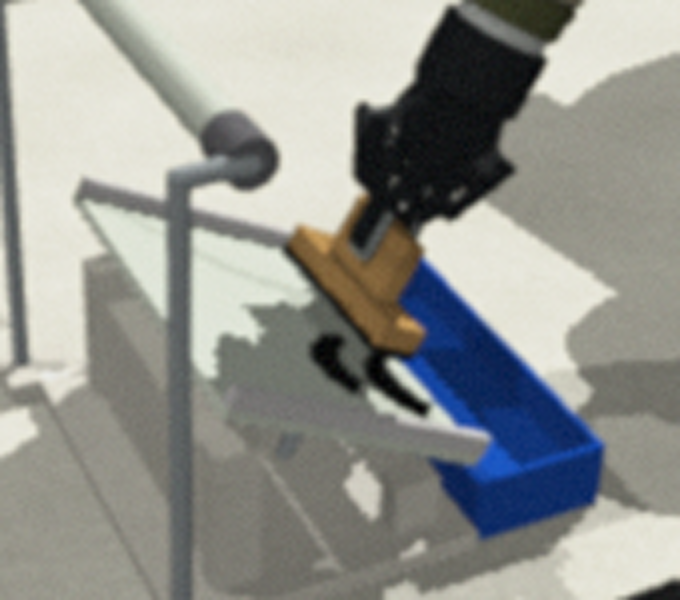

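The right half is clear. The upper left chip was caught by the block's end and now sits low at crop (335,362), still on the panel. Lift off, move to the left half's top, and re-measure it.

```bash

python3 steer.py '[0, 0, 0, 0, 0, -0.005, 0, 0, 0, 0, 0, 0, -0.02, 0, 0, 0, 0, 0, 0, -0.025, 0, 0, 0, 0, 0.005, 0.045, 0, 0, 0, 0, 0, 0.02, 0.04, 0, 0, 0, 0, 0, 0.035, 0.03, 0, 0, 0, 0, 0, 0.035, 0.035, 0, 0, 0, 0, 0, 0, 0, 0, 0]'>/dev/null;python3 steer.py '[0, 0, 0, 0, 0, 0, 0, 0, 0, 0, 0, 0, 0, 0]'>/dev/null; python3 f.py
python3 - <<'E'
from h import *
for n in("scene","top"):
    I=r.capture(n);cv2.imwrite(f"pics/{n}4.png",I)
    m=cv2.inRange(cv2.cvtColor(I,cv2.COLOR_BGR2GRAY),0,45);Lc=L+.006*un
    for c in big(m)[:12]:
        if not 15<cv2.contourArea(c)<400: continue
        q=[]
        for p in c[:,0]:
            a,d=ray(n,p);X=a+d*(un@(Lc-a))/(un@d)-L;q.append((X@ux,X@SY))
        q=np.array(q);mn,mx=q.min(0),q.max(0)
        if -.1<mn[0]<.19 and -.14<mn[1]<.14: print(n,cv2.boundingRect(c),"x",mn[0],mx[0],"y",mn[1],mx[1])
a=cv2.resize(cv2.imread("pics/scene4.png")[170:290,280:420],None,fx=4,fy=4,interpolation=2)
b=cv2.resize(cv2.imread("pics/top4.png")[150:295,260:400],None,fx=4,fy=4,interpolation=2)[:480]
b=cv2.resize(cv2.imread("pics/top4.png")[170:290,260:320],None,fx=4,fy=4,interpolation=2)
cv2.imwrite("pics/c4.png",np.hstack([a,b]))
E
```

```text
t 16.0 pan [0.1427 0.0462 0.0482] F ux,y,n [-1.3 -0.6 -2.9] ft [0.0864 0.6972 0.0048] rot [ 0.0003  0.0004 -0.0008]
```

View pics/c4.png

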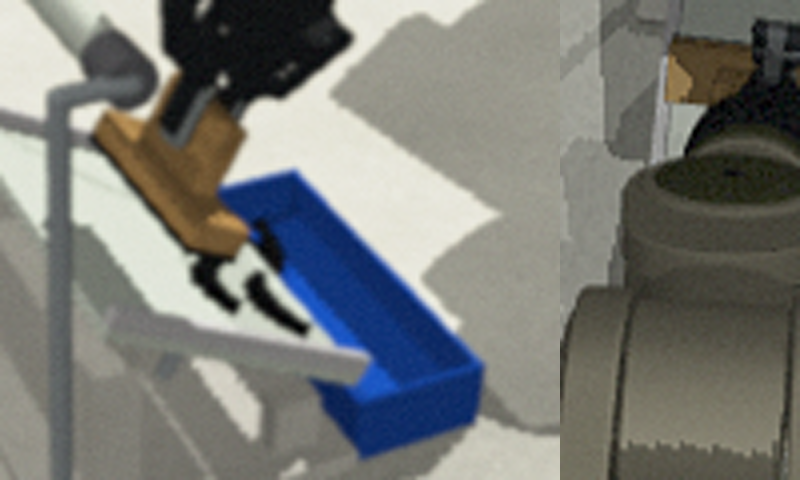

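```bash
python3 - <<'E'
from h import *
for nm,p in dict(c2a=(193,275),c2b=(240,310),c2top=(205,258),c1a=(250,275),c1b=(307,330),cTa=(262,225),cTb=(280,265)).items():
    a,d=ray("scene",(280+p[0]/4,170+p[1]/4));X=a+d*(un@(L+.006*un-a))/(un@d)-L
    Y=onz("scene",(280+p[0]/4,170+p[1]/4),.03)-L; print(nm,"x",X@ux,"y",X@SY,"| at z.03: stand",Y@SX,Y@SY)
E
```

```text
c2a x 0.09459691190634617 y 0.05253204568715265 | at z.03: stand 0.023859966423449643 -0.05265084280069982
c2b x 0.0777687519167034 y 0.08502756953941783 | at z.03: stand 0.012686595073496136 -0.0052914375626998975
c2top x 0.06953692902271018 y 0.026222958447681226 | at z.03: stand 0.007325681946928447 -0.06675465816008436
c1a x 0.03899993423740728 y 0.03645427587396134 | at z.03: stand -0.011985079951590457 -0.036654071941551895
c1b x 0.02986669408511586 y 0.09379202029840351 | at z.03: stand -0.017590612639928418 0.03145213043801449
cTa x -0.02263340728926696 y -0.043218319411368424 | at z.03: stand -0.04839368586295138 -0.0855185310773361
cTb x -0.001988012463196678 y 0.012825202318319708 | at z.03: stand -0.03656034941701193 -0.0382697103485893
```

Chip2 lies at x 0.07–0.095, y 0.026–0.085. Chip1 is at y 0.036–0.094. A stroke at y=0.047 from x=0.143 covers both. The earlier two chips are in the trough.

```bash

python3 steer.py '[0, 0, 0, 0.001, 0, 0.015, 0, 0, 0, 0, 0, 0, 0.015, 0, 0, 0, 0, 0, 0, 0.01, 0, 0, 0, 0, 0, 0, 0.003, 0, 0, 0, 0, 0, 0, 0.002, 0, 0, 0, 0, 0, 0, 0, 0, 0, 0, 0, 0, 0, 0, 0]'>/dev/null; python3 f.py
python3 steer.py '[0, 0, 0, 0, 0, 0.001, 0, 0, 0, 0, 0, 0, 0.001, 0, 0, 0, 0, 0, 0, 0, 0, 0, 0, 0, 0, 0, 0, 0]'>/dev/null; python3 f.py
```

```text
t 16.8 pan [0.1453 0.0472 0.0043] F ux,y,n [-1.8 -2.  -3.9] ft [-0.2861  0.8493 -0.2112] rot [ 0.004   0.001  -0.0011]
t 17.2 pan [0.1458 0.0472 0.0023] F ux,y,n [-0.6 -4.7  1.8] ft [-0.7585  0.9049 -0.5024] rot [ 0.0049  0.001  -0.0012]
```

The sideways force of −4.7 N suggests the block's left end is rubbing the curb. I'll lift slightly, move 4 mm right and come down again.

```bash

python3 steer.py '[0, 0, 0, 0, 0, -0.004, 0, 0, 0, 0, -0.004, 0, 0, 0, 0, 0, 0, 0, 0, 0.003, 0, 0, 0, 0, 0, 0, 0, 0, 0, 0, 0, 0, 0, 0, 0]'>/dev/null; python3 f.py
python3 steer.py '[0, 0, 0, 0, 0, 0.001, 0, 0, 0, 0, 0, 0, 0, 0, 0, 0, 0, 0, 0, 0, 0]'>/dev/null; python3 f.py
```

```text
t 17.7 pan [0.1451 0.044  0.0028] F ux,y,n [-0.7  0.1 -2.4] ft [ 0.1293  0.6635 -0.0319] rot [ 0.0036 -0.0008 -0.0007]
t 18.0 pan [0.1453 0.0437 0.002 ] F ux,y,n [-1.4 -0.5 -2.5] ft [ 0.1019  0.6395 -0.    ] rot [ 0.0039 -0.0002 -0.0008]
```

Curb contact is gone. Continue down to contact.

```bash

python3 steer.py '[0, 0, 0, 0, 0, 0.001, 0, 0, 0, 0, 0, 0, 0, 0, 0, 0, 0, 0, 0, 0, 0]'>/dev/null; python3 f.py
python3 steer.py '[0, 0, 0, 0, 0, 0.0006, 0, 0, 0, 0, 0, 0, 0, 0, 0, 0, 0, 0, 0, 0, 0]'>/dev/null; python3 f.py
```

```text
t 18.3 pan [0.1453 0.0436 0.001 ] F ux,y,n [-1.6 -0.4 -1.7] ft [ 0.1076  0.6747 -0.0352] rot [ 0.004  -0.     -0.0009]
t 18.6 pan [0.1455 0.0437 0.0006] F ux,y,n [-0.4  1.6  0.5] ft [ 0.1712  0.835  -0.0101] rot [ 0.0043 -0.0001 -0.0008]
```

```bash

python3 steer.py '[0, 0, 0, 0, 0, 0.0008, 0, 0, 0, 0, 0, -0.002, 0.0003, 0, 0, 0, 0, 0, -0.002, 0.0003, 0, 0, 0, 0, 0, -0.002, 0.0003, 0]'>/dev/null; python3 f.py
python3 steer.py '[0, 0, 0, 0, -0.002, 0.0003, 0, 0, 0, 0, 0, -0.002, 0.0003, 0, 0, 0, 0, 0, -0.002, 0.0003, 0]'>/dev/null; python3 f.py
```

```text
t 19.0 pan [0.1442 0.0439 0.0004] F ux,y,n [3.7 1.1 5.8] ft [-0.3058 -0.3672  0.1674] rot [ 0.0125 -0.0003 -0.0004]
t 19.3 pan [0.1405 0.0438 0.0004] F ux,y,n [7.  1.2 9.8] ft [-0.5017 -0.7416  0.0961] rot [ 0.0165 -0.     -0.0006]
```

```bash

python3 steer.py '[0, 0, 0, 0, -0.002, 0.0003, 0, 0, 0, 0, 0, -0.002, 0.0002, 0, 0, 0, 0, 0, -0.002, 0.0001, 0]'>/dev/null; python3 f.py
python3 steer.py '[0, 0, 0, 0, -0.002, 0, 0, 0, 0, 0, 0, -0.003, 0, 0, 0, 0, 0, 0, -0.003, 0, 0, 0, 0, 0, 0, -0.003, 0, 0]'>/dev/null; python3 f.py
```

```text
t 19.6 pan [0.1362 0.0438 0.0004] F ux,y,n [ 6.5  0.7 11.7] ft [-0.5313 -0.9462  0.0114] rot [ 0.0193  0.     -0.0007]
t 20.0 pan [0.1254 0.0438 0.0004] F ux,y,n [ 6.2  0.2 11.1] ft [-0.6108 -0.9602  0.0671] rot [ 0.0198  0.0001 -0.0008]
```

```bash

python3 steer.py '[0, 0, 0, 0, -0.003, 0.0001, 0, 0, 0, 0, 0, -0.003, 0.0001, 0, 0, 0, 0, 0, -0.003, 0, 0, 0, 0, 0, 0, -0.003, 0, 0]'>/dev/null; python3 f.py
python3 steer.py '[0, 0, 0, 0, -0.003, 0, 0, 0, 0, 0, 0, -0.003, 0, 0, 0, 0, 0, 0, -0.003, 0, 0, 0, 0, 0, 0, -0.003, 0, 0, 0, 0, 0, 0, -0.003, 0, 0]'>/dev/null; python3 f.py
```

```text
t 20.4 pan [0.1143 0.0438 0.0004] F ux,y,n [ 6.8  0.  13.5] ft [-0.664  -1.0648 -0.0189] rot [ 0.0213  0.     -0.001 ]
t 20.9 pan [0.0999 0.0439 0.0005] F ux,y,n [ 7.7  1.5 15.1] ft [-0.691  -1.2604  0.0012] rot [ 0.0223  0.     -0.0011]
```

```bash

python3 steer.py '[0, 0, 0, 0, -0.003, 0, 0, 0, 0, 0, 0, -0.003, 0, 0, 0, 0, 0, 0, -0.003, 0, 0, 0, 0, 0, 0, -0.003, 0, 0]'>/dev/null; python3 f.py
```

```text
t 21.3 pan [0.0884 0.0439 0.0004] F ux,y,n [ 8.6  0.4 14.4] ft [-0.6074 -1.3296 -0.0565] rot [ 0.0229  0.     -0.0012]
```

```bash

python3 steer.py '[0, 0, 0, 0, -0.003, -0.0002, 0, 0, 0, 0, 0, -0.003, -0.0002, 0, 0, 0, 0, 0, -0.003, 0, 0, 0, 0, 0, 0, -0.003, 0, 0]'>/dev/null; python3 f.py
python3 steer.py '[0, 0, 0, 0, -0.003, 0, 0, 0, 0, 0, 0, -0.003, 0, 0, 0, 0, 0, 0, -0.003, 0, 0, 0, 0, 0, 0, -0.003, 0, 0]'>/dev/null; python3 f.py
```

```text
t 21.7 pan [0.0757 0.0439 0.0004] F ux,y,n [ 7.5  1.1 14. ] ft [-0.6314 -1.1725 -0.0496] rot [ 0.0218 -0.     -0.0011]
t 22.1 pan [0.0643 0.0439 0.0004] F ux,y,n [ 8.2  0.3 15. ] ft [-0.6871 -1.3006 -0.0295] rot [ 0.0227  0.     -0.0012]
```

```bash

python3 steer.py '[0, 0, 0, 0, -0.003, -0.0003, 0, 0, 0, 0, 0, -0.003, -0.0002, 0, 0, 0, 0, 0, -0.003, 0, 0, 0, 0, 0, 0, -0.003, 0, 0]'>/dev/null; python3 f.py
python3 steer.py '[0, 0, 0, 0, -0.003, 0, 0, 0, 0, 0, 0, -0.003, 0, 0, 0, 0, 0, 0, -0.003, 0, 0, 0, 0, 0, 0, -0.003, 0, 0]'>/dev/null; python3 f.py
```

```text
t 22.5 pan [0.0511 0.044  0.0004] F ux,y,n [ 8.   1.3 13.4] ft [-0.5929 -1.091  -0.038 ] rot [ 0.0207  0.     -0.001 ]
t 22.9 pan [0.0396 0.044  0.0004] F ux,y,n [ 7.5  1.5 14.2] ft [-0.6688 -1.2077 -0.0894] rot [ 0.0215  0.     -0.0011]
```

```bash

python3 steer.py '[0, 0, 0, 0, -0.003, -0.0001, 0, 0, 0, 0, 0, -0.003, -0.0001, 0, 0, 0, 0, 0, -0.003, 0, 0, 0, 0, 0, 0, -0.003, 0, 0]'>/dev/null; python3 f.py
```

```text
t 23.3 pan [0.0275 0.044  0.0004] F ux,y,n [ 7.1  0.8 13.5] ft [-0.6609 -1.188  -0.0225] rot [ 0.0212  0.     -0.0012]
```

```bash

python3 steer.py '[0, 0, 0, 0, -0.003, -0.0002, 0, 0, 0, 0, 0, -0.003, -0.0001, 0, 0, 0, 0, 0, -0.003, 0, 0, 0, 0, 0, 0, -0.003, 0, 0]'>/dev/null; python3 f.py
python3 steer.py '[0, 0, 0, 0, -0.003, -0.0002, 0, 0, 0, 0, 0, -0.003, 0, 0, 0, 0, 0, 0, -0.003, 0, 0, 0, 0, 0, 0, 0, 0, 0]'>/dev/null; python3 f.py
python3 - <<'E'
from h import *
cv2.imwrite("pics/s5.png",cv2.resize(r.capture("scene")[150:300,250:420],None,fx=4,fy=4,interpolation=2))
E
```

```text
t 23.7 pan [0.0148 0.044  0.0004] F ux,y,n [ 6.5  0.4 13. ] ft [-0.5807 -0.8998  0.027 ] rot [ 0.0201 -0.     -0.0011]
t 24.1 pan [0.0038 0.0439 0.0001] F ux,y,n [ 4.  -0.4 12. ] ft [-0.5679 -0.5921 -0.0323] rot [ 0.017   0.0003 -0.0009]
```

View pics/s5.png

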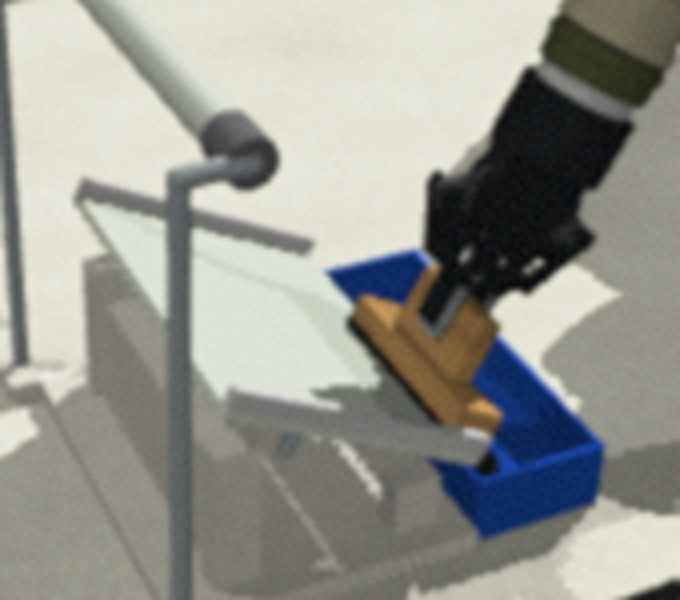

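The panel is clear. Lift off and carry the block back to its original spot.

```bash

python3 steer.py '[0, 0, 0, 0, 0, -0.005, 0, 0, 0, 0, 0, 0, -0.025, 0, 0, 0, 0, 0, 0, -0.03, 0, 0, 0, 0, 0, 0, -0.03, 0, 0, 0, 0, -0.03, 0, -0.01, 0, 0, 0, 0, -0.045, 0, 0, 0, 0, 0, 0, -0.045, 0, 0, 0, 0, 0, 0, -0.045, 0, 0, 0]'>/dev/null;python3 steer.py '[0, 0, 0, -0.045, 0, 0, 0, 0, 0, 0, -0.045, 0, 0, 0, 0, 0, 0, -0.045, 0, 0, 0, 0, 0, 0, 0, 0, 0, 0, 0.1216, 0, 0, 0, 0, 0, 0, 0.1216, 0, 0, 0, 0, 0, 0, 0.1216, 0, 0, 0, 0, 0, 0, 0.1216, 0, -0.039, 0, 0, 0, 0]'; python3 - <<'E'
from h import *
todo(np.array([.502,-.2825,.1]),down(-.111))
E
```

```text
t: 25.75
position: [0.3902, -0.2493, 0.1873]
tcp_rot: [[0.111, 0.994, 0.002], [0.994, -0.111, -0.004], [-0.004, 0.002, -1.0]]
wrist_force: [-0.4, -0.8, -2.2]
gripper_width: 0.193
grasp_force: 99.1
 t 25.75 rot [0.0024 0.0036 0.0002] d now [-0.0203  0.1146  0.0876] d after turn [-0.0206  0.1148  0.0873] F [-0.3825 -0.7552 -2.2491] q [-0.7413  0.1141 -0.3163  1.1364 -0.0015  0.9403]
```

```bash

python3 steer.py '[0.0024, 0.0036, 0, -0.02, 0.04, 0, 0, 0, 0, 0, 0, 0.04, 0, 0, 0, 0, 0, 0, 0.034, 0.03, 0, 0, 0, 0, 0, 0, 0.045, 0, 0, 0, 0, 0, 0, 0.045, 0, 0, 0, 0, 0, 0, 0.022, 0, 0, 0, 0, 0, 0, 0, 0, 0, 0, 0, 0, 0, 0, 0]'>/dev/null; python3 - <<'E'
from h import *
todo(np.array([.502,-.2825,.0364]),down(-.111))
E
```

```text
t 26.55 rot [ 0.0032 -0.0018 -0.0004] d now [-0.001   0.0003  0.009 ] d after turn [-0.001   0.0004  0.009 ] F [ 0.7279 -0.4182 -1.5773] q [-0.6525  0.433  -0.2569  0.879   0.0032  1.0297]
```

```bash

python3 steer.py '[0, 0, 0, 0, 0, 0.005, 0, 0, 0, 0, 0, 0, 0.002, 0, 0, 0, 0, 0, 0, 0.001, 0, 0, 0, 0, 0, 0, 0, 0, 0, 0, 0, 0, 0, 0, 0]'
python3 steer.py '[0, 0, 0, 0, 0, 0.001, 0, 0, 0, 0, 0, 0, 0, 0, 0, 0, 0, 0, 0, 0, 0]'
```

```text
t: 27.05
position: [0.5019, -0.2822, 0.0377]
tcp_rot: [[0.112, 0.994, 0.005], [0.994, -0.112, 0.001], [0.001, 0.005, -1.0]]
wrist_force: [-0.6, -1.0, -2.5]
gripper_width: 0.194
grasp_force: 99.3
t: 27.35
position: [0.5019, -0.2822, 0.0365]
tcp_rot: [[0.112, 0.994, 0.005], [0.994, -0.112, 0.001], [0.001, 0.004, -1.0]]
wrist_force: [-0.3, -0.6, 0.1]
gripper_width: 0.193
grasp_force: 99.8
```

```bash

python3 steer.py '[0, 0, 0, 0, 0, 0.0003, 0, 0, 0, 0, 0, 0, 0, 0.3, 0, 0, 0, 0, 0, 0, 0.7, 0, 0, 0, 0, 0, 0, 0.8, 0, 0, 0, 0, 0, 0, 0.8, 0, 0, 0, 0, 0, -0.02, 0.8, 0, 0, 0, 0, 0, -0.04, 0.8, 0, 0, 0, 0, 0, -0.045, 0.8]'
python3 steer.py '[0, 0, 0, 0, 0, -0.045, 0.8, 0, 0, 0, -0.045, 0, -0.01, 0.8, 0, 0, 0, -0.045, 0, 0, 0.8, 0, 0, 0, -0.045, 0, 0, 0.8, 0, 0, 0, -0.045, 0, 0, 0.8, 0, 0, 0, -0.04, -0.03, 0, 0.8, 0, 0, 0, -0.03, -0.03, 0, 0.8, 0, 0, 0, 0, 0, 0, 0.8]'
python3 - <<'E'
from h import *
a=r.capture("top")[130:300,260:470];b=r.capture("scene")[165:290,270:410]
cv2.imwrite("pics/end.png",np.vstack([cv2.resize(a,None,fx=2,fy=2,interpolation=2),cv2.resize(b,(420,250),interpolation=2)]))
E
```

```text
t: 28.15
position: [0.5001, -0.2813, 0.1406]
tcp_rot: [[0.112, 0.994, 0.001], [0.994, -0.112, 0.003], [0.003, 0.001, -1.0]]
wrist_force: [1.2, -1.1, 0.2]
gripper_width: 0.801
grasp_force: 0.0
t: 28.95
position: [0.4093, -0.5278, 0.1946]
tcp_rot: [[0.118, 0.993, 0.002], [0.993, -0.118, 0.0], [0.001, 0.002, -1.0]]
wrist_force: [-0.0, 0.6, -0.0]
gripper_width: 0.802
grasp_force: 0.0
```

View pics/end.png

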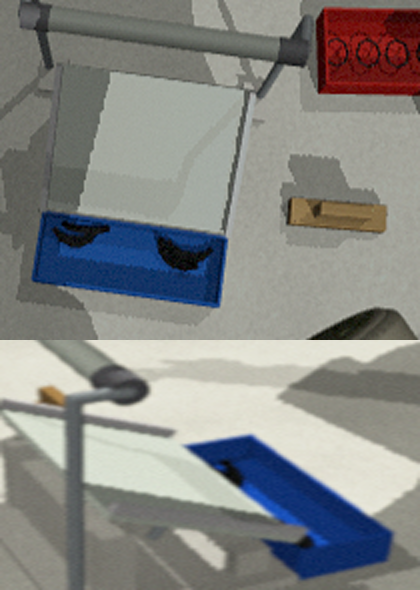

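The panel is clean, with two chips on the left (80,233) and two on the right (183,250) inside the trough. The block stands flat at (337,213) and the case, bottle and tray were never approached. Handing in.

```bash
python3 steer.py '[0, 0, 0, 0, 0, 0, 0.8, 0, 0, 0, 0, 0, 0, 0.8, 0, 0, 0, 0, 0, 0, 0.8]' | head -1; python3 -c "
from rig import r
print(r.finish_job())"
```

```text
t: 29.35
the job is handed in; nothing more can be done
None
```

I wiped all four offcuts into the trough, set the block down flat on the bench sole down, and handed the job in at about 29 s; no verdict came back.

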